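# Square up a leaning row of flange plates

### The arm

A 6-joint arm with a two-finger parallel gripper is mounted at the origin on a cart in front of the work surface, level with it; the furniture and walls round the work are solid. World frame = base frame: x ahead of the robot, y to its left, z up, the work surface at z = 0. Lengths are in m, angles in rad, forces in N, time in s.
With the tool pointing down it reaches from about 0.35 to 0.85 m from the base axis. Payload 8.1 kg.
Tool frame: the origin (TCP) lies between the finger pads; the fingertips stand tips_ahead ahead of it and the grasp point (between the pads) lies 8 mm behind it (tips_ahead is the distance from the TCP to the fingertips, in m); z points along the fingers, x is the direction in which the jaws open and shut, and the axes are right-handed (so a half turn about z gives the same grasp; the last joint's range is limited). The gripper opens to 93 mm and grips with 3 to 60 N. Pads are 15 mm wide; open, the fingers measure 128 mm over their backs; the gripper's body (75 mm by 188 mm) begins 65 mm behind the grasp point.
Start: joints at [-1.385, 0.13, 1.488, -0, 1.523, -0.085], TCP at [0.161, -0.578, 0.23] pointing down, gripper open.
Joint ranges: [-2.96, 2.96], [-0.89, 2.26], [0.02, 2.5], [-1.34, 4.48], [0, 2.73], [-2.66, 2.66]. Speed limits (rad/s): [2.39, 2.39, 2.79, 3.14, 3.14, 3.14].

### API

Orientations are given as a rotation vector (axis times angle).
In Python, from plant import * gives the robot as it stands.
- The arm moves only by the tool play_rows, never from a script. Its argument "increments" is a list that holds one entry, the list of rows, each a list of 4 numbers: the shift along the tool's x, y, z in cm, then the turn about the tool's z in rad. A call has 1 to 5 rows; each row is the pose to reach, as a shift and turn from the pose measured when the call began, along the tool's axes at that moment; what a row does not reach only later rows make up. A row lasts 1/10 s, in which the tool goes at most 50 mm and 8.59 degrees, less where a joint would pass 70% of its speed; a pose out of reach is approached as far as the arm can. A call with a gripper value outside its range is refused whole. "jaw" is the finger opening in cm, from 0 to 9.3, set as the call begins (left out, the last holds). The fingers move at their own pace and stop on an object; "squeeze" is the grip in N (left out, the last holds). Time passes only in rows, so rows that repeat a pose let the fingers close. It gives the time, the measured TCP pose, the force and the opening at its end, in the units of the state.
- read_state(): the state, without advancing time (a new reading comes with each control period).
- read_camera(name): name is "side" or "top" or "wrist"; returns (picture, depth): 400x640x3 uint8, blue, green, red; 400x640 float32, m along the optical axis (not along the pixel's ray), 0 where there is no reading.
- camera_params(name): a dict with "K" (3x3 intrinsics, pixels), "eye" and "orientation" of the camera in the world. Camera axes: x right, y up, looking along -z (the intrinsics and any distortion apply to the point x, -y, -z); pixel columns grow to the right and rows downward; lengths in m; the calibration is good to about 2 mm. A picture is of the moment at which its call begins: read the wrist's pose just before it. camera_params takes no time and is no camera call; for the wrist camera it gives the pose at the moment of the call.
- close_job(): hands the job in, once; it reports no verdict.
The state is a dict: "t": time; "q": joint angles; "dq": joint speeds; "joint_torque": joint torques, N m; "tool_pos": TCP position; "orientation": TCP orientation; "force": force on the tool from outside, world axes, zero at the start; "wrist_torque": the same for the moment, N m; "opening": finger opening in m.
Only numpy, scipy, OpenCV 4.12 (cv2) and the standard library are available. Lean on these libraries where they do the work, as an engineer would, in place of code of your own. Each camera call takes 0.05 s, during which the arm holds its last target.

### The job

The three bright aluminium plates have slumped against the backstop of their stand. Push the row up so that all three stand upright on the stand, packed close together against the backstop and square to it, and leave them standing there on their own.

Things in the scene. Friction and masses are not known exactly. Their poses are not given: they have to be found in the camera images.
- stand_foot (a point): Foot of the aluminium plates' backstop: where the middle of its front face meets the stand's base, 6 mm above the table. x points into the backstop, away from the plates; y along it; z up. The stand is fixed: dark base 6 mm thick, 110 wide, reaching 125 mm in front of the blue backstop (100 wide, 58 high, 12 thick), open in front and at the sides. Another stand holds brass plates.
- plate_1: Loose bright aluminium plate, 60 mm wide, 45 high, 15 thick, with a 22 mm bore and four small holes, 80 to 170 g. Origin at its centre; x through its thickness towards the backstop, y along its width, z along its height. Nearest the backstop, its top leaning on it by about 26 degrees. The three are 45 mm thick when packed.
- plate_2: Loose bright aluminium plate, 60 mm wide, 45 high, 15 thick, with a 22 mm bore and four small holes, 80 to 170 g. Origin at its centre; x through its thickness towards the backstop, y along its width, z along its height. The middle one, leaning on plate_1 by about 32 degrees.
- plate_3: Loose bright aluminium plate, 60 mm wide, 45 high, 15 thick, with a 22 mm bore and four small holes, 80 to 170 g. Origin at its centre; x through its thickness towards the backstop, y along its width, z along its height. The outermost, leaning on plate_2 by about 38 degrees, its rear lower edge about 80 mm in front of the backstop. Pushed near its foot it slides on the base and takes the others along.

How it is judged:
At the end, for the whole second after the job is handed in: All three aluminium plates stand on their stand's base within 10 degrees of upright and within 10 degrees of square to the backstop, the centre of each less than 52 mm in front of the backstop's face (37.5 mm for the outermost when tightly packed) and within 25 mm of the backstop's middle, at rest (angle between the z axis of each of plate_1, plate_2, plate_3 and the z axis of stand_foot, either way round below 0.175 rad and angle between the y axis of each of plate_1, plate_2, plate_3 and the y axis of stand_foot, either way round below 0.175 rad and x of plate_1 in the frame of stand_foot between -0.0525 and 0 m and y of plate_1 in the frame of stand_foot between -0.025 and 0.025 m and z of each of plate_1, plate_2, plate_3 in the frame of stand_foot below 0.033 m and linear speed of each of plate_1, plate_2, plate_3 below 0.02 m/s and x of plate_2 in the frame of stand_foot between -0.0525 and 0 m and y of plate_2 in the frame of stand_foot between -0.025 and 0.025 m and x of plate_3 in the frame of stand_foot between -0.0525 and 0 m and y of plate_3 in the frame of stand_foot between -0.025 and 0.025 m); the robot touches nothing.
It also fails if it takes over 32 s, if anything falls off the work surface, if the arm or the gripper's body presses on something with over 40 N, if the wrist force passes 120 N, or if a joint passes its speed limit or range.

## Working session

There is one attempt and no reset: what is moved stays moved. The work goes in short steps, Python scripts to look and compute and a tool call to move; the robot and the scene stay as the last step left them, time stands still between calls to the robot, and variables do not carry over. Pictures are saved under pics/ and viewed, and the job is handed in when it is done.

Besides the shell and the picture viewer there is one more tool, called after "Call:" as name(argument=value, ...), one argument or row to a line, values as JSON. play_rows: Moves the arm, as the interface text tells. Its arguments: {"type":"object","properties":{"increments":{"type":"array"},"jaw":{"type":"number"},"squeeze":{"type":"number"}},"required":["increments"]}

```bash
ls; mkdir -p pics
python3 - <<'E'
from plant import *
import cv2, numpy as np
s=read_state();print(s)
for n in("side","top","wrist"):
    p=camera_params(n);print(n,p)
    im,d=read_camera(n);cv2.imwrite(f"pics/{n}0.png",im);np.save(f"pics/{n}0.npy",d)
E
```

```text
pics
{'t': 0.0, 'q': array([-1.38536074e+00,  1.31126110e-01,  1.48925557e+00,  2.45572464e-05,
        1.52297925e+00, -8.54125499e-02]), 'dq': array([ 0.00207924,  0.00079786,  0.00142348, -0.00101836, -0.00024876,
       -0.00176127]), 'joint_torque': array([ 1.40788219e-03, -5.59843075e+01, -4.91759062e+01,  7.69759901e-02,
        3.53468454e-02, -1.39599260e-04]), 'tool_pos': array([ 0.16045412, -0.57759732,  0.22862138]), 'orientation': array([-2.50005972e+00,  1.90045657e+00,  2.03316233e-03]), 'force': array([0.19409186, 0.74890672, 0.40514213]), 'wrist_torque': array([-0.01575341,  0.00527481, -0.00440582]), 'opening': 0.09309164136148942}
side {'K': array([[380.79227621,   0.        , 313.47686558],
       [  0.        , 380.79227621, 199.72090926],
       [  0.        ,   0.        ,   1.        ]]), 'eye': array([0.38838401, 0.3992386 , 0.51683863]), 'orientation': array([ 0.211195  , -1.42156508, -2.52247081])}
top {'K': array([[481.79147417,   0.        , 322.53044426],
       [  0.        , 481.79147417, 202.65831294],
       [  0.        ,   0.        ,   1.        ]]), 'eye': array([ 0.4292839 , -0.30611266,  0.89674571]), 'orientation': array([ 0.14700247, -0.14619941, -1.58562998])}
wrist {'K': array([[278.37507233,   0.        , 316.72644933],
       [  0.        , 278.37507233, 200.03630095],
       [  0.        ,   0.        ,   1.        ]]), 'eye': array([ 0.23864332, -0.5566027 ,  0.38350798]), 'orientation': array([-0.24713586,  0.19076106, -1.29021201])}
```

View pics/side0.png

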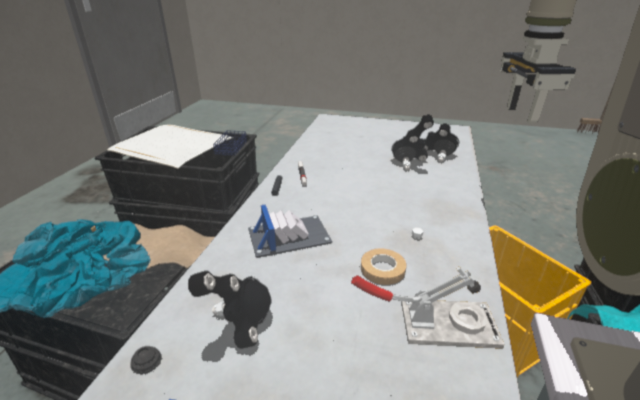

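View pics/top0.png

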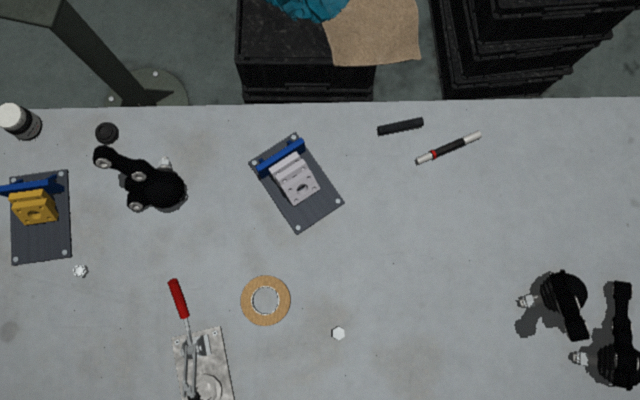

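View pics/wrist0.png

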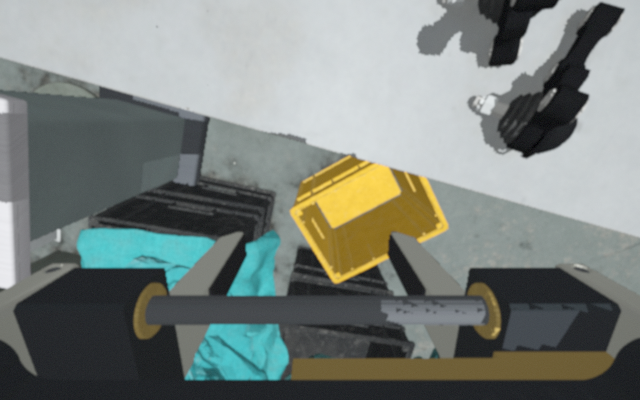

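```bash
cat > h.py <<'E'
import cv2, numpy as np
from scipy.spatial.transform import Rotation as R
def world(p,uv,d):
    uv=np.atleast_2d(uv).astype(float); K=p["K"]
    c=np.stack([(uv[:,0]-K[0,2])/K[0,0]*d, -(uv[:,1]-K[1,2])/K[1,1]*d, -d*np.ones(len(uv))],1)
    return c@R.from_rotvec(p["orientation"]).as_matrix().T+p["eye"]
def cloud(p,depth,x0,x1,y0,y1):
    v,u=np.mgrid[y0:y1,x0:x1]; d=depth[y0:y1,x0:x1]
    return world(p,np.stack([u.ravel(),v.ravel()],1),d.ravel())
def proj(p,X):
    c=(np.atleast_2d(X)-p["eye"])@R.from_rotvec(p["orientation"]).as_matrix()
    return np.stack([p["K"][0,0]*c[:,0]/-c[:,2]+p["K"][0,2], -p["K"][1,1]*c[:,1]/-c[:,2]+p["K"][1,2]],1)
E
python3 - <<'E'
from plant import *
from h import *
p=camera_params("top");d=np.load("pics/top0.npy");im=cv2.imread("pics/top0.png")
x0,x1,y0,y1=230,360,120,245
P=cloud(p,d,x0,x1,y0,y1);z=P[:,2].reshape(y1-y0,x1-x0)
print(np.percentile(z,[1,10,50,90,99]))
big=cv2.resize(im[y0:y1,x0:x1],None,fx=4.8,fy=4.8,interpolation=cv2.INTER_CUBIC);cv2.imwrite("pics/tz.png",big)
s=camera_params("side");si=cv2.imread("pics/side0.png");cv2.imwrite("pics/sz.png",cv2.resize(si[195:265,235:345],None,fx=7,fy=7,interpolation=cv2.INTER_CUBIC))
hsv=cv2.cvtColor(im[y0:y1,x0:x1],cv2.COLOR_BGR2HSV).reshape(-1,3)
bl=(hsv[:,0]>100)&(hsv[:,0]<125)&(hsv[:,1]>150)
B=P[bl];print(bl.sum(),B[:,2].min(),B[:,2].max())
T=B[B[:,2]>0.055];r=cv2.minAreaRect((T[:,:2]*1000).astype(np.float32));print(r,cv2.boxPoints(r))
g=im[y0:y1,x0:x1].reshape(-1,3).mean(1)
base=((g<110))|bl
# dark mask rect
m=base.reshape(z.shape).astype(np.uint8)
n,l,st,c=cv2.connectedComponentsWithStats(m);k=1+st[1:,4].argmax()
Q=P[(l==k).ravel()];Q=Q[(Q[:,2]<0.012)];r=cv2.minAreaRect((Q[:,:2]*1000).astype(np.float32));print(len(Q),np.median(Q[:,2]),r,cv2.boxPoints(r))
print(np.median(z[110:125,0:20]))
E
```

```text
[-4.49411335e-03 -2.74309441e-03 -8.33826249e-05  3.71396725e-02
  6.39717812e-02]
542 0.009101983095930688 0.8967457116862421
((562.5985717773438, -245.23533630371094), (279.03118896484375, 89.76073455810547), 6.711210250854492) [[ 418.79404 -216.96701]
 [ 429.2839  -306.11267]
 [ 706.4031  -273.50366]
 [ 695.9132  -184.358  ]]
2847 0.005180725415359411 ((639.4393310546875, -258.4635009765625), (170.27305603027344, 115.67083740234375), 32.882408142089844) [[ 536.54297 -256.11612]
 [ 599.34265 -353.25494]
 [ 742.3357  -260.81088]
 [ 679.536   -163.67206]]
-0.0010760218002883182
```

View pics/tz.png

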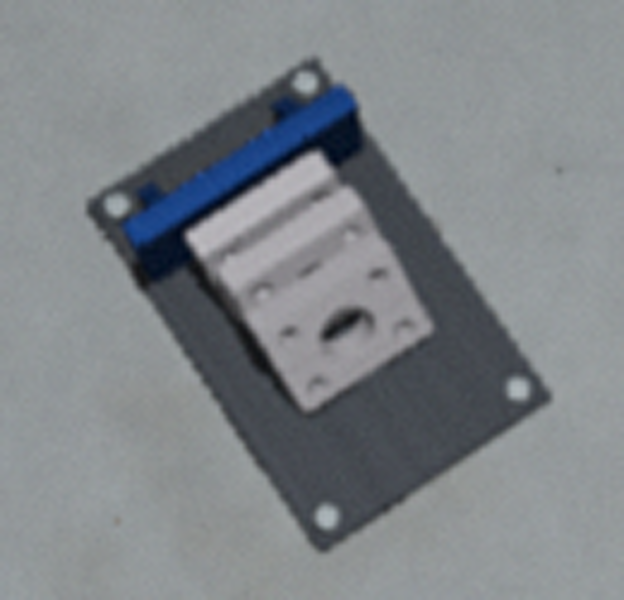

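View pics/sz.png

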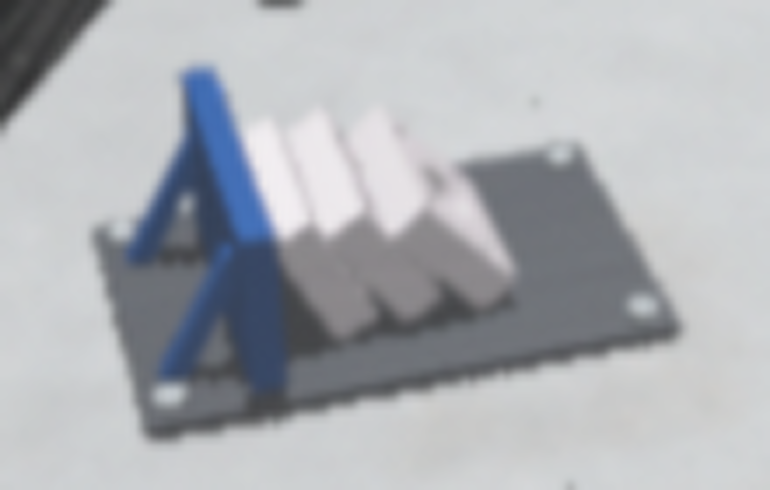

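Run:
```python
import plant; print([n for n in dir(plant) if not n.startswith('_')]); print(getattr(plant,'tips_ahead',None))
from plant import *
from h import *
s=read_state();M=R.from_rotvec(s["orientation"]).as_matrix();print(M.round(4))
p=camera_params("top");d=np.load("pics/top0.npy");im=cv2.imread("pics/top0.png")
x0,x1,y0,y1=230,360,120,245
P=cloud(p,d,x0,x1,y0,y1);ok=d[y0:y1,x0:x1].ravel()>0.1
hsv=cv2.cvtColor(im[y0:y1,x0:x1],cv2.COLOR_BGR2HSV).reshape(-1,3)
bl=(hsv[:,0]>100)&(hsv[:,0]<125)&(hsv[:,1]>120)&ok
T=P[bl&(P[:,2]>0.054)&(P[:,2]<.08)];r=cv2.minAreaRect((T[:,:2]*1000).astype(np.float32));print(len(T),T[:,2].mean(),T.mean(0),r,cv2.boxPoints(r))
# intersect rays of zoomed corners with planes
def onplane(uvz,z):
    uv=np.array(uvz)/4.8+[x0,y0]-0.4
    a=world(p,uv,0.5);b=world(p,uv,1.0)
    t=(z-a[:,2])/(b[:,2]-a[:,2]);return a+(b-a)*t[:,None]
print("top edge",onplane([(140,248),(358,110),(127,230),(345,85)],0.064).round(4))
print("base screws",onplane([(117,206),(306,82),(518,388),(327,516)],0.006).round(4))
print("plate3 front lower",onplane([(307,411),(435,330)],0.0152).round(4))
# fingertips in wrist
w=camera_params("wrist");dw=np.load("pics/wrist0.npy");C=(cloud(w,dw,0,640,0,400)-s["tool_pos"])@M
m=(np.abs(C[:,0])<.075)&(np.abs(C[:,1])<.02)&(C[:,2]<.05)&(dw.ravel()>.02)
Q=C[m];print(len(Q));print(np.percentile(Q[:,2],[90,97,99,99.5,100]))
tip=Q[Q[:,2]>np.percentile(Q[:,2],97)];print(tip[::max(1,len(tip)//12)].round(4))
```

```text
['IKError', 'camera_params', 'close_job', 'read_camera', 'read_state', 'tips_ahead']
0.011
[[ 2.675e-01 -9.635e-01 -3.000e-04]
 [-9.635e-01 -2.675e-01  1.400e-03]
 [-1.500e-03 -1.000e-04 -1.000e+00]]
405 0.062336462876166225 [ 0.67586139 -0.23192402  0.06233646] ((677.1047973632812, -231.53062438964844), (13.081267356872559, 98.80357360839844), 32.95683670043945) [[ 644.74176 -193.63669]
 [ 698.49164 -276.54083]
 [ 709.46783 -269.42456]
 [ 655.71796 -186.52042]]
top edge [[ 0.6453 -0.1948  0.064 ]
 [ 0.697  -0.2764  0.064 ]
 [ 0.6523 -0.1899  0.064 ]
 [ 0.7069 -0.2716  0.064 ]]
base screws [[ 0.6778 -0.1778  0.006 ]
 [ 0.7279 -0.2535  0.006 ]
 [ 0.6008 -0.3356  0.006 ]
 [ 0.5517 -0.2602  0.006 ]]
plate3 front lower [[ 0.5916 -0.2533  0.0152]
 [ 0.6227 -0.3035  0.0152]]
12422
[-0.01176581  0.00246474  0.00788979  0.00939404  0.01211098]
[[-0.051  -0.0099  0.0109]
 [-0.0535 -0.0097  0.0082]
 [-0.0504 -0.0098  0.0064]
 [-0.0538 -0.0097  0.0052]
 [ 0.0557 -0.0093  0.006 ]
 [ 0.0476 -0.0087  0.0059]
 [-0.0462 -0.0067  0.0087]
 [ 0.0467 -0.0042  0.0112]
 [-0.0461 -0.0053  0.003 ]
 [-0.0463 -0.0015  0.005 ]
 [-0.0463  0.0032  0.0087]
 [ 0.0466  0.0028  0.0039]
 [ 0.0468  0.0074  0.0032]]
```

Run:
```python
from plant import *
from h import *
S=np.array([.6714,-.2353,.006]);a=np.radians(33);ex=np.array([np.cos(a),np.sin(a),0]);ey=np.array([-np.sin(a),np.cos(a),0]);ez=np.array([0,0,1.])
L=lambda x,y,z:S+x*ex+y*ey+z*ez
def corners(xr,t):
    t=np.radians(t);c,s=np.cos(t),np.sin(t)
    o=[]
    for y in(-.03,.03):
        for (u,v) in((0,0),(-.015,0),(-.015,.045),(0,.045)):
            o.append(L(xr+u*c+v*s,y,-u*s+v*c))
    return np.array(o)
for n,(x0,x1,y0,y1,f) in dict(top=(230,360,120,245,4.8),side=(235,345,195,265,7)).items():
    p=camera_params(n);im=cv2.imread(f"pics/{n}0.png");b=cv2.resize(im[y0:y1,x0:x1],None,fx=f,fy=f,interpolation=cv2.INTER_CUBIC)
    def dr(X,col):
        q=((proj(p,X)-[x0,y0]+.5)*f).astype(int);cv2.polylines(b,[q.reshape(-1,1,2)],True,col,1)
    dr(np.array([L(-.125,-.055,0),L(-.125,.055,0),L(0,.055,0),L(0,-.055,0)]),(0,255,0))
    dr(np.array([L(0,-.05,.0),L(0,.05,0),L(0,.05,.058),L(0,-.05,.058)]),(0,255,255))
    C=corners(-.068,38)
    dr(C[:4],(0,0,255));dr(C[4:],(0,0,255))
    dr(corners(-.080,38)[4:],(255,0,255))
    cv2.imwrite(f"pics/ov_{n}.png",b)
p=camera_params("top");d=np.load("pics/top0.npy")
P=cloud(p,d,265,325,145,210)-S;X=np.stack([P@ex,P@ey,P[:,2]],1)
m=(np.abs(X[:,1])<.027);
for xx in np.arange(-.10,0,.005):
    k=m&(np.abs(X[:,0]-xx)<.0025);print(round(xx,3),k.sum(),np.median(X[k,2]).round(4),X[k,2].max().round(4))
```

```text
-0.1 44 -0.001 0.0027
-0.095 54 -0.0003 0.0032
-0.09 64 -0.0011 0.003
-0.085 73 -0.0009 0.003
-0.08 72 -0.0008 0.0028
-0.075 118 0.0108 0.0195
-0.07 92 0.0171 0.0226
-0.065 82 0.0218 0.0301
-0.06 87 0.0279 0.0353
-0.055 110 0.0334 0.0413
-0.05 113 0.0403 0.0462
-0.045 66 0.0405 0.0437
-0.04 64 0.0364 0.0393
-0.035 87 0.0359 0.0439
-0.03 105 0.0431 0.0497
-0.025 69 0.0425 0.0466
-0.02 66 0.0392 0.0417
-0.015 112 0.0412 0.0482
-0.01 70 0.0451 0.0485
-0.005 69 0.0423 0.0456
```

View pics/ov_top.png

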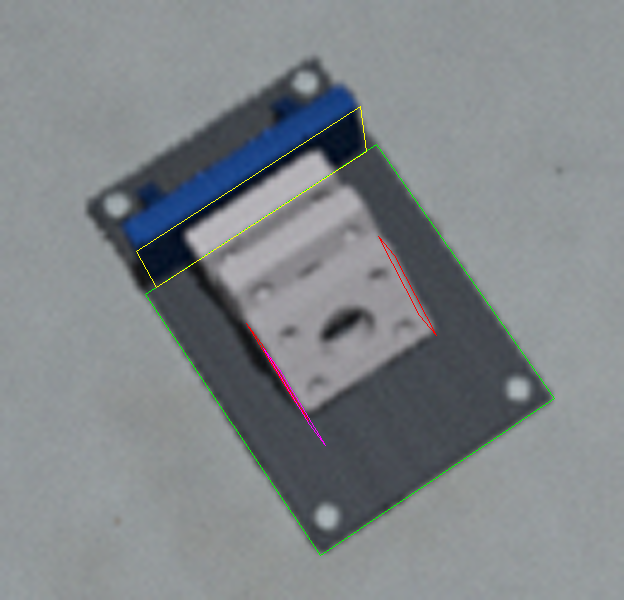

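View pics/ov_side.png

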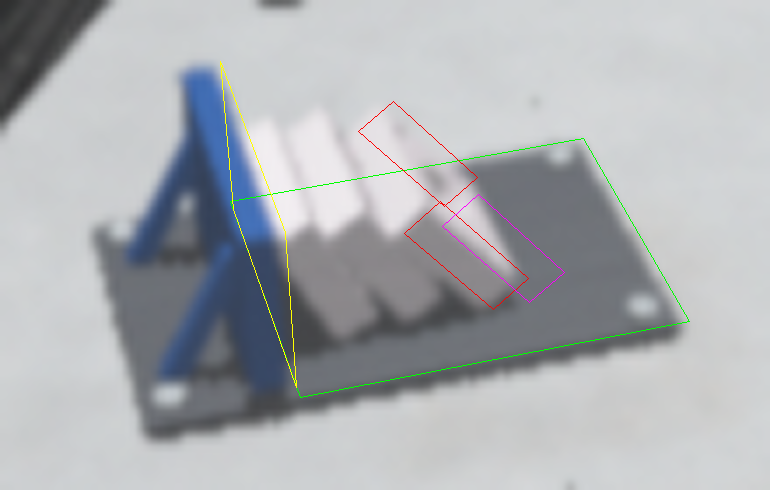

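Call:
play_rows(
  increments=[
    [[-1, -3, 0, -0.03], [-2.2, -6.5, 0, -0.06], [-3.4, -10, 0, -0.09], [-4.6, -13.5, 0, -0.12], [-5.5, -16, 0, -0.15]],
  ],
  jaw=2.4,
)

```text
t: 0.65
tool_pos: [0.3015, -0.4803, 0.2286]
orientation: [-2.637, 1.705, 0.002]
force: [0.5, 0.3, 0.3]
opening: 0.0576
```

```bash
cat > g.py <<'E'
from plant import *
from h import *
import sys
S=np.array([.6714,-.2353,.006]);a=np.radians(33);ex=np.array([np.cos(a),np.sin(a),0]);ey=np.array([-np.sin(a),np.cos(a),0]);ez=np.array([0,0,1.])
E=np.stack([ex,ey,ez],1)
s=read_state();M=R.from_rotvec(s["orientation"]).as_matrix()
print("t",s["t"],"stand pose",((s["tool_pos"]-S)@E).round(4),"force stand",(s["force"]@E).round(2),"open",round(s["opening"],4))
yaw=np.arctan2(M[1,1],M[0,1]);need=(np.radians(213)-yaw+np.pi)%(2*np.pi)-np.pi
print("turn",round(-need,4),"tilt",M[2].round(4))
if len(sys.argv)>3:
    t=S+E@np.array([float(v) for v in sys.argv[1:4]]);print("shift cm",((t-s["tool_pos"])@M*100).round(2))
E
python3 g.py -.115 -.001 .114
```

```text
t 0.65 stand pose [-0.4437 -0.004   0.2226] force stand [ 0.65 -0.01  0.3 ] open 0.0576
turn -0.153 tilt [-2.1e-03 -8.0e-04 -1.0e+00]
shift cm [ -5.29 -32.43  10.89]
```

Call:
play_rows(
  increments=[
    [[-0.8, -4, 0.5, -0.03], [-1.5, -8, 1, -0.06], [-2.3, -12, 1.5, -0.09], [-3.1, -16, 2, -0.12], [-3.9, -20, 2.5, -0.153]],
  ],
)

```text
t: 1.15
tool_pos: [0.4689, -0.3614, 0.2034]
orientation: [-2.76, 1.496, 0.002]
force: [0.3, -0.8, -0.6]
opening: 0.0243
```

```bash
python3 g.py -.115 -.001 .05
```

```text
t 1.15 stand pose [-0.2385  0.0046  0.1974] force stand [-0.19 -0.78 -0.6 ] open 0.0243
turn 0.0012 tilt [-2.2e-03 -9.0e-04 -1.0e+00]
shift cm [  0.6  -12.33  14.75]
```

Call:
play_rows(
  increments=[
    [[0.2, -3, 3, 0], [0.4, -6, 6, 0], [0.6, -9, 8.5, 0], [0.6, -12.3, 11, 0], [0.6, -12.3, 12.5, 0]],
  ],
)

```text
t: 1.65
tool_pos: [0.5766, -0.2955, 0.0754]
orientation: [-2.761, 1.491, 0.007]
force: [0.4, -0.2, 0.9]
opening: 0.024
```

```bash
python3 g.py -.115 -.001 .015
python3 - <<'E'
from plant import *
import cv2
for n in("side","wrist"):
    im,d=read_camera(n)
    cv2.imwrite(f"pics/{n}1.png",im if n=="wrist" else cv2.resize(im[140:270,220:380],None,fx=4.5,fy=4.5,interpolation=2))
E
```

```text
t 1.65 stand pose [-0.1123  0.0011  0.0694] force stand [ 0.28 -0.38  0.85] open 0.024
turn 0.0044 tilt [-5.4e-03 -8.0e-04 -1.0e+00]
shift cm [0.24 0.28 5.44]
```

View pics/side1.png

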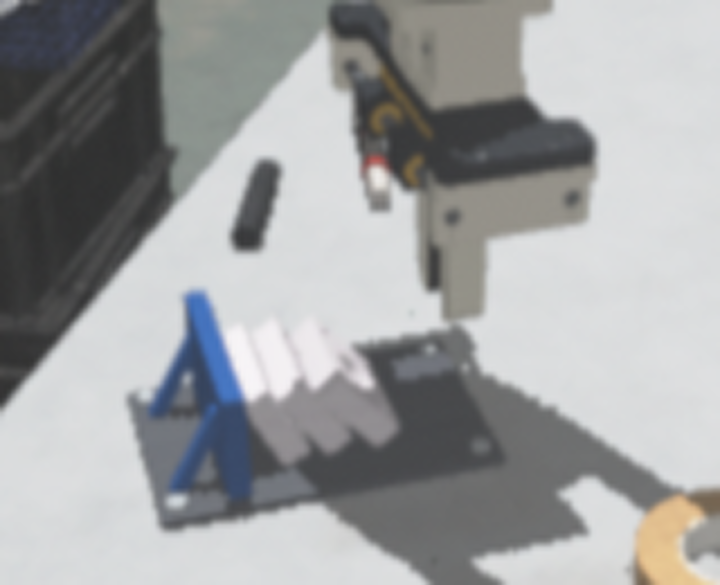

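View pics/wrist1.png

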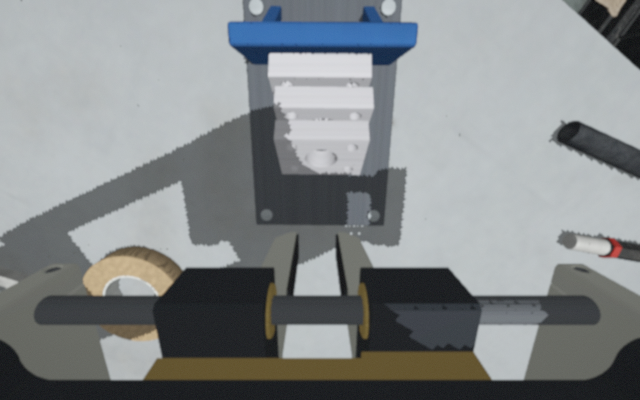

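Call:
play_rows(
  increments=[
    [[0.1, 0.2, 1.5, 0.004], [0.2, 0.3, 3, 0.004], [0.2, 0.3, 4.2, 0.004], [0.2, 0.3, 5, 0.004], [0.2, 0.3, 5.2, 0.004]],
  ],
)

```text
t: 2.25
tool_pos: [0.5705, -0.3, 0.0211]
orientation: [-2.758, 1.501, 0.016]
force: [-1.1, 0.1, 0.6]
opening: 0.0239
```

```bash
python3 g.py -.088 0 .0145
```

```text
t 2.25 stand pose [-0.1198  0.0006  0.0151] force stand [-0.88  0.65  0.59] open 0.0239
turn -0.0018 tilt [-0.0097  0.0029 -0.9999]
shift cm [ 0.06 -3.18  0.05]
```

Call:
play_rows(
  increments=[
    [[0, -0.6, 0, 0], [0, -1.2, 0, 0], [0, -1.8, 0, 0], [0, -2.2, 0, 0], [0, -2.5, 0, 0]],
  ],
)

```text
t: 2.75
tool_pos: [0.5923, -0.2861, 0.0215]
orientation: [-2.758, 1.5, 0.014]
force: [-0.4, -0.0, -0.0]
opening: 0.0238
```

```bash
python3 g.py -.05 0 .014
```

```text
t 2.75 stand pose [-0.094   0.0004  0.0155] force stand [-0.33  0.18 -0.04] open 0.0238
turn -0.0012 tilt [-0.009   0.0025 -1.    ]
shift cm [ 0.04 -4.4   0.14]
```

Call:
play_rows(
  increments=[
    [[0, -0.3, 0.05, 0], [0, -0.6, 0.1, 0], [0, -0.9, 0.1, 0], [0, -1.2, 0.1, 0], [0, -1.5, 0.1, 0]],
  ],
)

```text
t: 3.25
tool_pos: [0.6048, -0.2779, 0.0202]
orientation: [-2.758, 1.5, 0.015]
force: [-1.9, -1.7, -1.7]
opening: 0.0238
```

```bash
python3 g.py -.05 0 .014
python3 - <<'E'
from plant import *
import cv2
for n in("side","wrist"):
    im,d=read_camera(n)
    cv2.imwrite(f"pics/{n}2.png",im if n=="wrist" else cv2.resize(im[170:270,220:350],None,fx=5.5,fy=5.5,interpolation=2))
E
```

```text
t 3.25 stand pose [-0.0791  0.0005  0.0142] force stand [-2.54 -0.39 -1.67] open 0.0238
turn -0.0014 tilt [-0.0094  0.0029 -1.    ]
shift cm [ 0.05 -2.91  0.02]
```

View pics/side2.png

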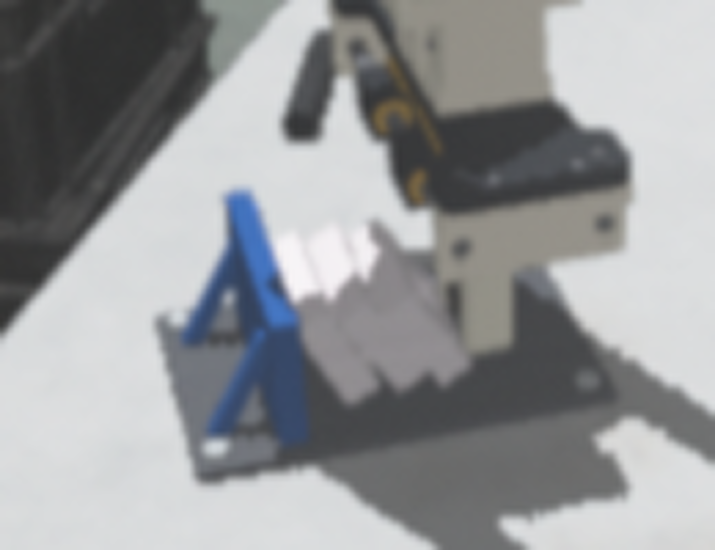

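View pics/wrist2.png

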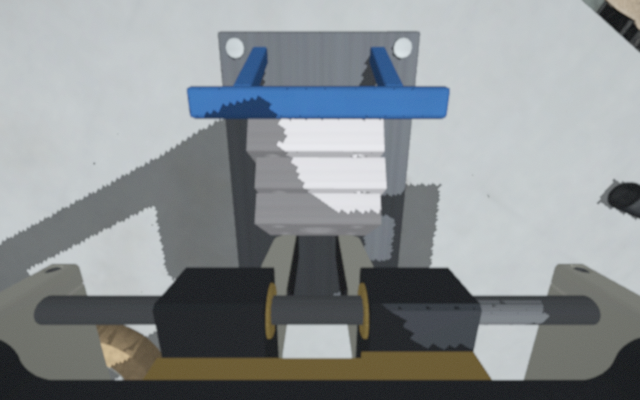

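Call:
play_rows(
  increments=[
    [[0, -0.2, 0, 0], [0, -0.4, 0, 0], [0, -0.6, 0, 0], [0, -0.8, 0, 0], [0, -1.0, 0, 0]],
  ],
)

```text
t: 3.85
tool_pos: [0.6135, -0.2723, 0.0202]
orientation: [-2.758, 1.5, 0.015]
force: [-2.3, -0.4, -1.7]
opening: 0.024
```

```bash
python3 g.py -.05 0 .014
python3 - <<'E'
from plant import *
import cv2
for n in("side",):
    im,d=read_camera(n)
    cv2.imwrite(f"pics/{n}3.png",im if n=="wrist" else cv2.resize(im[170:270,220:350],None,fx=5.5,fy=5.5,interpolation=2))
E
```

```text
t 3.85 stand pose [-0.0687  0.0006  0.0142] force stand [-2.14  0.87 -1.68] open 0.024
turn -0.001 tilt [-0.0094  0.0028 -1.    ]
shift cm [ 0.05 -1.87  0.01]
```

View pics/side3.png

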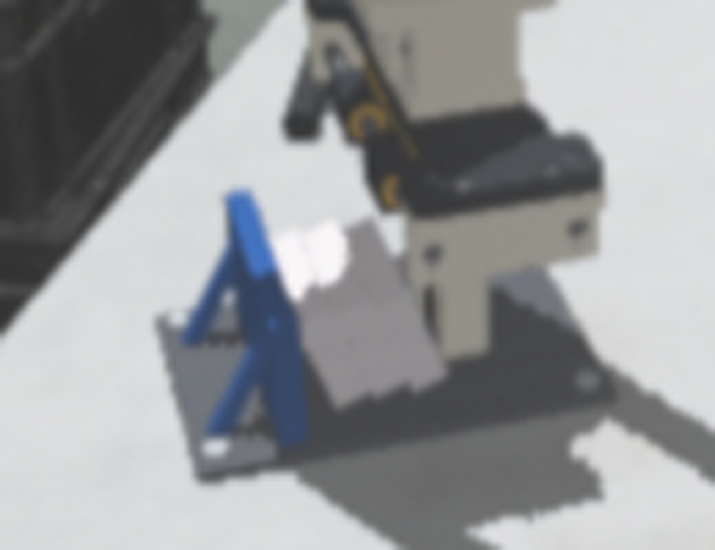

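Call:
play_rows(
  increments=[
    [[0, -0.2, 0, 0], [0, -0.4, 0, 0], [0, -0.6, 0, 0], [0, -0.8, 0, 0], [0, -1.0, 0, 0]],
  ],
)

```text
t: 4.4
tool_pos: [0.6224, -0.2665, 0.0203]
orientation: [-2.758, 1.499, 0.014]
force: [-0.6, -1.2, -0.6]
opening: 0.0238
```

```bash
python3 g.py -.05 0 .014
python3 - <<'E'
from plant import *
import cv2
for n in("side",):
    im,d=read_camera(n)
    cv2.imwrite(f"pics/{n}4.png",im if n=="wrist" else cv2.resize(im[170:270,220:350],None,fx=5.5,fy=5.5,interpolation=2))
E
```

```text
t 4.4 stand pose [-0.0581  0.0005  0.0143] force stand [-1.12 -0.65 -0.55] open 0.0238
turn -0.0008 tilt [-0.0091  0.0023 -1.    ]
shift cm [ 0.05 -0.81  0.03]
```

View pics/side4.png

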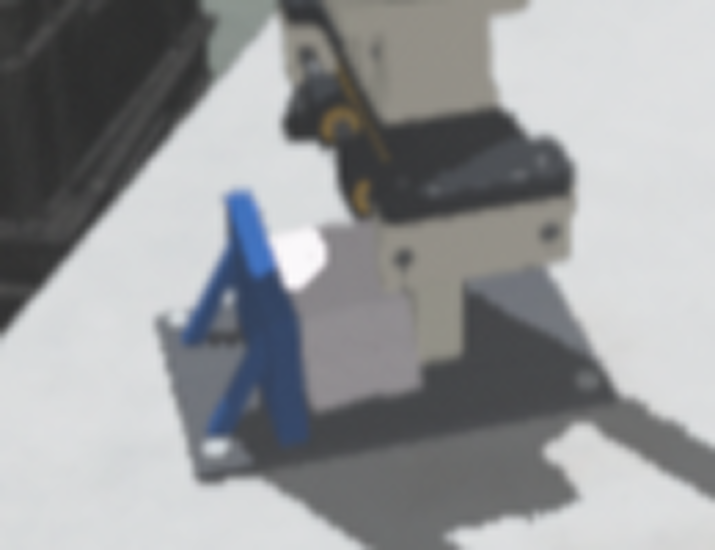

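Call:
play_rows(
  increments=[
    [[0, -0.1, 0, 0], [0, -0.2, 0, 0], [0, -0.3, 0, 0], [0, -0.35, 0, 0], [0, -0.4, 0, 0]],
  ],
)

```text
t: 4.95
tool_pos: [0.6261, -0.2642, 0.0205]
orientation: [-2.758, 1.499, 0.014]
force: [-1.4, -0.9, 0.8]
opening: 0.0237
```

```bash
python3 g.py -.05 0 .014
```

```text
t 4.95 stand pose [-0.0537  0.0005  0.0145] force stand [-1.65  0.02  0.83] open 0.0237
turn -0.0008 tilt [-0.0089  0.0021 -1.    ]
shift cm [ 0.05 -0.37  0.04]
```

Call:
play_rows(
  increments=[
    [[0, -0.06, 0, 0], [0, -0.12, 0, 0], [0, -0.18, 0, 0], [0, -0.22, 0, 0]],
  ],
)

```text
t: 5.35
tool_pos: [0.6266, -0.2638, 0.0205]
orientation: [-2.759, 1.5, 0.017]
force: [-9.1, -4.1, 5.0]
opening: 0.0242
```

```bash
python3 g.py -.05 0 .014
python3 - <<'E'
from plant import *
import cv2
for n in("side","wrist"):
    im,d=read_camera(n)
    cv2.imwrite(f"pics/{n}5.png",im if n=="wrist" else cv2.resize(im[170:270,220:350],None,fx=5.5,fy=5.5,interpolation=2))
E
```

```text
t 5.35 stand pose [-0.0531  0.0005  0.0145] force stand [-9.87  1.48  4.97] open 0.0242
turn -0.0011 tilt [-0.0096  0.0046 -0.9999]
shift cm [ 0.05 -0.31  0.05]
```

View pics/side5.png

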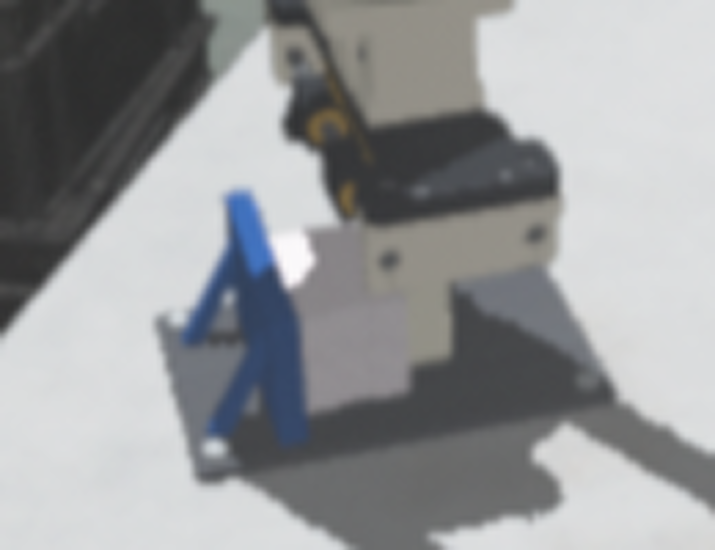

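View pics/wrist5.png

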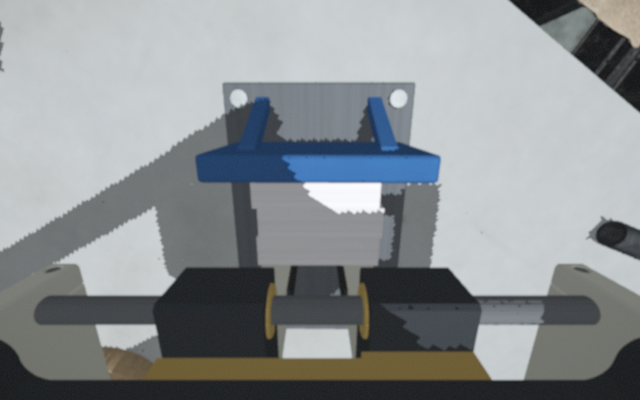

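Packed: force rose to 10 N exactly where the finger front meets the 45 mm stack. The plates look upright and square. Backing off.

Call:
play_rows(
  increments=[
    [[0, 0.1, 0, 0], [0, 0.4, 0, 0], [0, 0.9, 0, 0], [0, 1.6, 0, 0], [0, 2.5, 0, 0]],
  ],
)

```text
t: 5.95
tool_pos: [0.6053, -0.2776, 0.0206]
orientation: [-2.76, 1.5, 0.017]
force: [-0.1, -0.4, 0.4]
opening: 0.024
```

Call:
play_rows(
  increments=[
    [[0, 2, -0.5, 0], [0, 3, -3, 0], [0, 4, -7, 0], [0, 6, -11, 0], [0, 9, -14, 0]],
  ],
)

```text
t: 6.45
tool_pos: [0.5313, -0.3278, 0.164]
orientation: [-2.76, 1.498, 0.012]
force: [0.4, -0.6, -0.2]
opening: 0.0241
```

Call:
play_rows(
  increments=[
    [[0, 3, -1, 0], [0, 6, -1, 0], [0, 9, -1, 0], [0, 11, -1, 0], [0, 11, -1, 0]],
  ],
)

```text
t: 6.95
tool_pos: [0.4366, -0.3894, 0.1744]
orientation: [2.759, -1.503, -0.012]
force: [0.2, -0.3, 0.0]
opening: 0.0244
```

```bash
python3 g.py
cat > chk.py <<'E'
from plant import *
from h import *
S=np.array([.6714,-.2353,.006]);a=np.radians(33);ex=np.array([np.cos(a),np.sin(a),0]);ey=np.array([-np.sin(a),np.cos(a),0]);ez=np.array([0,0,1.])
E=np.stack([ex,ey,ez],1)
fs=dict(top=(230,360,120,245,4.6),side=(220,350,170,270,5.5))
for n,(x0,x1,y0,y1,f) in fs.items():
    p=camera_params(n);im,d=read_camera(n)
    b=cv2.resize(im[y0:y1,x0:x1],None,fx=f,fy=f,interpolation=2)
    cv2.imwrite(f"pics/fin_{n}.png",b)
    X=(cloud(p,d,x0,x1,y0,y1)-S)@E
    if n=="top":
        k=(X[:,2]>.035)&(X[:,2]<.052)&(X[:,0]<-.003)&(X[:,0]>-.09)&(abs(X[:,1])<.05)
        Q=X[k];r=cv2.minAreaRect((Q[:,:2]*1000).astype(np.float32));print("top surface",k.sum(),"z",np.percentile(Q[:,2],[5,50,95]).round(4),r)
        c=np.linalg.lstsq(np.c_[Q[:,:2],np.ones(len(Q))],Q[:,2],rcond=None)[0];print("slopes deg",np.degrees(np.arctan(c[:2])).round(2))
E
python3 chk.py
```

```text
t 6.95 stand pose [-0.2808 -0.0014  0.1684] force stand [-0.02 -0.31  0.03] open 0.0244
turn -0.0028 tilt [-0.0065  0.0036 -1.    ]
top surface 768 z [0.041  0.0442 0.0466] ((-23.859214782714844, -0.4293975830078125), (62.18464279174805, 41.68484878540039), 89.87256622314453)
slopes deg [ 1.56 -0.38]
```

View pics/fin_side.png

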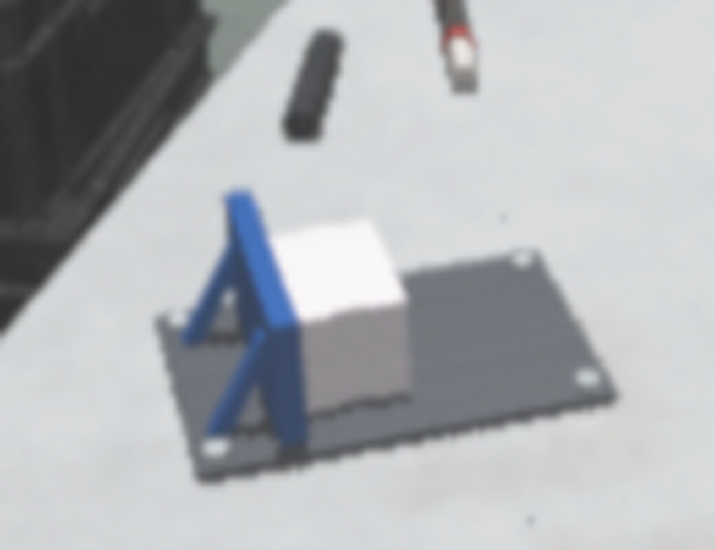

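View pics/fin_top.png

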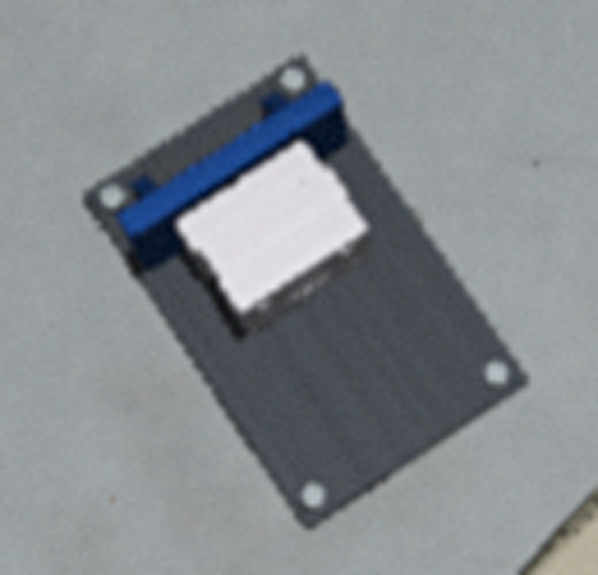

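Both views show the three plates as one tight, level block, upright and square against the blue backstop: top view about (270,225), side view about (340,310). Handing in.

```bash
python3 -c "
from plant import *
print(close_job())"
```

```text
the job is handed in; nothing more can be done
None
```

The three aluminium plates now stand upright on their own, packed against the backstop and square to it. I handed the job in at about 7 s.

I set the fingers 24 mm apart and pushed low on plate_3's foot. The row slid up until it jammed at about 10 N, then I backed the arm off and lifted it clear.

**Final checks:**
- **Position:** measured from above, the block's front is about 45 mm in front of the backstop and it is off-centre by about 0.5 mm. Its top is about 44 mm above the base.
- **Angle:** the tops are level to within 1.6° and the block is square to within about 0.2°.
- **Contact:** the tool force is back to about zero, with the arm roughly 0.25 m away.

**Disagreements:**
- **Plate_3 start:** I first saw plate_3's front lower edge about 79 mm in front of the backstop. The text gives about 80 mm for its rear edge, so I trusted the pictures and force readings.
- **Camera calibration:** the side camera's calibration was off by about 3 mm from the top camera's. This did not affect the result.

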